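# Line up the condiments by height on the coaster board

## Robot

A 7-joint arm with a two-finger parallel gripper is mounted at the origin on a cart in front of the work surface, level with it; the furniture and walls round the work are solid. World frame = base frame: x ahead of the robot, y to its left, z up, the work surface at z = 0. Lengths are in m, angles in rad, forces in N, time in s.
With the tool pointing down it reaches from about 0.4 to 0.875 m from the base axis. Payload 19.3 kg.
Tool frame: the origin (TCP) lies at the very end of the fingers, on their centre line; the grasp point (between the pads) lies 19 mm behind it; z points along the fingers, y is the line along which they close (so a half turn about z gives the same grasp; the last joint's range is limited). The gripper opens to 85 mm and grips with 20 to 120 N. Pads are 22 mm wide; open, the fingers measure 114 mm over their backs; the gripper's body (76 mm by 85 mm) begins 54 mm behind the grasp point. The pads swing forward as they close: fully open they stand 13 mm farther back than shut.
Start: joints at [-1.273, 0.521, -0.036, 1.599, 0.021, 1.021, -0.113], TCP at [0.225, 0.583, 0.231] pointing down, gripper open.
Joint ranges: [-2.91, 2.91], [-0.3, 2.13], [-1.5, 1.42], [0.17, 2.43], [-1.26, 4.41], [0.16, 1.93], [-2.52, 2.52]. Speed limits (rad/s): [1.89, 1.89, 2.39, 2.39, 3.01, 3.01, 3.01].

## Interface

Orientations are given as [roll, pitch, yaw] about the fixed x, y, z axes, in that order (R = Rz(yaw) Ry(pitch) Rx(roll)).
In Python, from workcell import monitor, viewer, bot gives the robot as it stands.
- The arm moves only by the tool move_arm, never from a script. Its arguments are lists of equal length, an entry for each row: "gripper": the opening, from 0 (shut) to 1 (fully open); "linear": the shift along the tool's x, y, z in cm, a list of three; "twist": the turn about the tool's z in degrees. A call has 1 to 8 rows; each row shifts and turns the commanded pose from where the row before left it, along the tool's axes as they then stand; what a row does not reach is not made up. A row lasts 1/10 s, in which the tool goes at most 50 mm and 8.59 degrees, less where a joint would pass 70% of its speed; a pose out of reach is approached as far as the arm can. A call with a gripper value outside its range is refused whole. The fingers move at their own pace and stop on an object; "squeeze" is the grip in N (left out, the last holds). Time passes only in rows, so rows that do not move let the fingers close. It gives the time, the measured TCP pose, the force, the opening and the grip force at its end, in the units of the state.
- monitor.observe(): the state, without advancing time (a new reading comes with each control period).
- viewer.grab_frame(name): name is "side" or "top"; returns a dict with "img" (400x640x3 uint8, red, green, blue), "K" (3x3 intrinsics, pixels), "eye" and "rotation" of the camera in the world. Camera axes: x right, y up, looking along -z (the intrinsics and any distortion apply to the point x, -y, -z); pixel columns grow to the right and rows downward; lengths in m; the calibration is good to about 2 mm. A picture is of the moment at which its call begins. There is no depth.
- bot.job_done(): hands the job in; it is judged then, once.
The state is a dict: "clock": time; "qpos": joint angles; "qd": joint speeds; "joint_efforts": joint torques, N m; "position": TCP position; "tool_rot": TCP orientation; "force": force on the tool from outside, world axes, zero at the start; "moment": the same for the moment, N m; "grip_width": finger opening in m; "finger_force": force on a finger pad.
Only numpy, scipy, OpenCV 4.12 (cv2) and the standard library are available. Lean on these libraries where they do the work, as an engineer would, in place of code of your own. Each camera call takes 0.05 s, during which the arm holds its last target. There are 200 camera calls.

## Task

Line up the steel cup, the salt shaker, the spice jar with the yellow lid and the pepper mill in order of height on the board's four cork coasters, one on each: the shortest next to the red end cap and so on up to the tallest next to the white end cap. Stand each one upright in the middle of its coaster and let go, and never knock any of the four over.

Things in the scene. Friction and masses are not known exactly. Their poses are not given: they have to be found in the camera images.
- cup: Small plain steel cup, open at the top, no handle: 61 mm tall (the shortest), 65 mm across the rim narrowing to 54 mm at the foot. Origin: centre of its underside, z up. Stands upright on the worktop at the start. 90 g.
- salt: Salt shaker of clear and grey glass with a domed grey top: 90 mm tall (second shortest), 44 mm across from the foot to about 70 mm up, the top 34 mm across. Origin: centre of its underside, z up. Stands upright at the start. 100 g.
- spice: Spice jar with brownish contents and a yellow screw lid: 100 mm tall (second tallest), 45 mm across all the way up. Origin: centre of its underside, z up. Stands upright at the start. 110 g.
- mill: Pepper mill of dark turned wood: 150 mm tall (the tallest), foot 58 mm across, waisted, with a round head 50 mm across between 109 and 139 mm above the foot and a 12 mm knob on top up to 150 mm; the head does not turn. Grip it round the head. Origin: centre of its underside, z up. Stands upright at the start. 180 g.
- coaster_1: Round cork coaster, 76 mm across, 4 mm thick, the leftmost (+y) of four alike in a straight row, 85 mm apart, fixed on a light wooden board (390 x 92 mm, top 14 mm above the worktop) lying roughly crosswise, turned up to 0.2 rad. Origin: centre of its underside; y runs along the row. Things stand on its top, 4 mm above the origin, 18 mm above the worktop.
- coaster_2: Round cork coaster, 76 mm across, 4 mm thick, second from the left of four alike in a straight row, 85 mm apart, fixed on a light wooden board (390 x 92 mm, top 14 mm above the worktop) lying roughly crosswise, turned up to 0.2 rad. Origin: centre of its underside; y runs along the row. Things stand on its top, 4 mm above the origin, 18 mm above the worktop.
- coaster_3: Round cork coaster, 76 mm across, 4 mm thick, third from the left of four alike in a straight row, 85 mm apart, fixed on a light wooden board (390 x 92 mm, top 14 mm above the worktop) lying roughly crosswise, turned up to 0.2 rad. Origin: centre of its underside; y runs along the row. Things stand on its top, 4 mm above the origin, 18 mm above the worktop.
- coaster_4: Round cork coaster, 76 mm across, 4 mm thick, the rightmost (-y) of four alike in a straight row, 85 mm apart, fixed on a light wooden board (390 x 92 mm, top 14 mm above the worktop) lying roughly crosswise, turned up to 0.2 rad. Origin: centre of its underside; y runs along the row. Things stand on its top, 4 mm above the origin, 18 mm above the worktop.
- red_cap: Red plastic end cap, 88 x 18 x 10 mm, fixed across one end of the wooden board (at either end, it varies), 51 mm beyond the centre of that end's coaster. It marks the short end of the row. Origin: centre of its underside, z up.
- white_cap: White plastic end cap of the same size and shape, fixed across the other end of the board. It marks the tall end of the row. Origin: centre of its underside, z up.
Not all that is in view belongs to the job. Leave any green or turquoise look-alike of the spice alone.

How it is judged:
At the end, for the whole second after the job is handed in: Counted from the red cap to the white cap, the coasters carry the steel cup, the salt shaker, the spice jar and the pepper mill; each stands upright (within 0.1 rad) and at rest on its coaster's top, its centre within 15 mm of the coaster's centre (angle between each of cup, salt, spice, mill's own z axis and vertical below 0.1 rad and linear speed of each of cup, salt, spice, mill below 0.02 m/s and angular speed of each of cup, salt, spice, mill below 0.2 rad/s and ((horizontal distance between red_cap and coaster_1 below 0.08 m and horizontal distance between cup and coaster_1 below 0.015 m and z of cup in the frame of coaster_1 between 0.001 and 0.008 m and horizontal distance between salt and coaster_2 below 0.015 m and z of salt in the frame of coaster_2 between 0.001 and 0.008 m and horizontal distance between spice and coaster_3 below 0.015 m and z of spice in the frame of coaster_3 between 0.001 and 0.008 m and horizontal distance between mill and coaster_4 below 0.015 m and z of mill in the frame of coaster_4 between 0.001 and 0.008 m) or (horizontal distance between red_cap and coaster_4 below 0.08 m and horizontal distance between cup and coaster_4 below 0.015 m and z of cup in the frame of coaster_4 between 0.001 and 0.008 m and horizontal distance between salt and coaster_3 below 0.015 m and z of salt in the frame of coaster_3 between 0.001 and 0.008 m and horizontal distance between spice and coaster_2 below 0.015 m and z of spice in the frame of coaster_2 between 0.001 and 0.008 m and horizontal distance between mill and coaster_1 below 0.015 m and z of mill in the frame of coaster_1 between 0.001 and 0.008 m))); the robot touches nothing.
It fails at once if the steel cup is knocked over (leans more than 0.7 rad) (angle between cup's own z axis and vertical above 0.7 rad).
It fails at once if the salt shaker is knocked over (leans more than 0.7 rad) (angle between salt's own z axis and vertical above 0.7 rad).
It fails at once if the spice jar is knocked over (leans more than 0.7 rad) (angle between spice's own z axis and vertical above 0.7 rad).
It fails at once if the pepper mill is knocked over (leans more than 0.7 rad) (angle between mill's own z axis and vertical above 0.7 rad).
It also fails if it takes over 112 s, if anything falls off the work surface, if the arm or the gripper's body presses on something with over 40 N, if the wrist force passes 120 N, or if a joint passes its speed limit or range.

## Working session

There is one attempt and no reset: what is moved stays moved. The work goes in short steps, Python scripts to look and compute and a tool call to move; the robot and the scene stay as the last step left them, time stands still between calls to the robot, and variables do not carry over. Pictures are saved under pics/ and viewed, at most 14 in all, crops included, and the job is handed in when it is done.

Besides the shell and the picture viewer there is one more tool, called after "Request:" as name(argument=value, ...), one argument or row to a line, values as JSON. move_arm: Moves the arm, as the interface text tells. Its arguments: {"type":"object","properties":{"gripper":{"type":"array"},"linear":{"type":"array"},"twist":{"type":"array"},"squeeze":{"type":"number"}},"required":["gripper","linear","twist"]}

```bash
mkdir -p pics; ls; cat > h.py <<'E'
import numpy as np, cv2, json
from workcell import monitor, viewer, bot
def grab(n, save=None):
    f=viewer.grab_frame(n)
    if save: cv2.imwrite('pics/'+save, f['img'][:,:,::-1])
    return f
def ray(f,u,v):
    K=np.array(f['K']);d=np.linalg.solve(K,[u,v,1.]);d=np.array([d[0],-d[1],-d[2]])
    return np.array(f['rotation'])@d
def px2w(f,u,v,z):
    d=ray(f,u,v);e=np.array(f['eye']);return e+d*(z-e[2])/d[2]
def w2px(f,p):
    c=np.array(f['rotation']).T@(np.array(p)-np.array(f['eye']));q=np.array(f['K'])@[c[0],-c[1],-c[2]];return q[:2]/q[2]
E
python3 - <<'E'
from h import *
for n in ('side','top'):
    f=grab(n,n+'0.png'); print({k:(np.round(v,4).tolist() if k!='img' else v.shape) for k,v in f.items()})
s=monitor.observe();print(s)
E
```

```text
pics
{'img': (400, 640, 3), 'K': [[435.7346, 0.0, 315.4049], [0.0, 435.7346, 201.5305], [0.0, 0.0, 1.0]], 'eye': [-0.0049, -0.7665, 1.0007], 'rotation': [0.8097, -0.0134, -0.4541]}
{'img': (400, 640, 3), 'K': [[389.1923, 0.0, 319.1294], [0.0, 389.1923, 204.8835], [0.0, 0.0, 1.0]], 'eye': [0.2678, 0.1387, 1.5946], 'rotation': [0.1094, 0.0172, -1.5907]}
{'clock': 0.1, 'qpos': array([-1.27321505,  0.52193231, -0.03630394,  1.59995229,  0.0211909 ,
        1.02107012, -0.11281252]), 'qd': array([-0.00176275, -0.00312076,  0.00191882, -0.00187551, -0.00025956,
        0.00075006,  0.00041962]), 'joint_efforts': array([ 4.97415575e-03, -9.28474045e+01,  1.98446475e+00, -3.70532763e+01,
        1.80490559e-02,  5.23212191e-03, -1.49225178e-05]), 'position': array([0.22465208, 0.5829152 , 0.23079684]), 'tool_rot': array([-3.14061778e+00,  7.12322584e-05,  2.77376281e+00]), 'force': array([ 0.18441253, -0.9870196 , -0.75844691]), 'moment': array([-0.03167006, -0.02144134, -0.04384331]), 'finger_force': 0.0, 'grip_width': 0.08577974281915271}
```

View pics/top0.png

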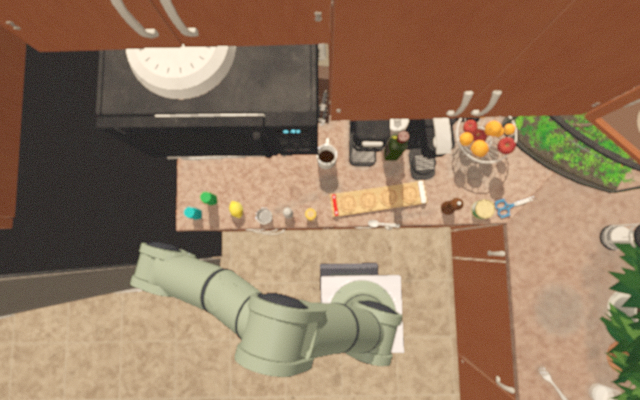

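View pics/side0.png

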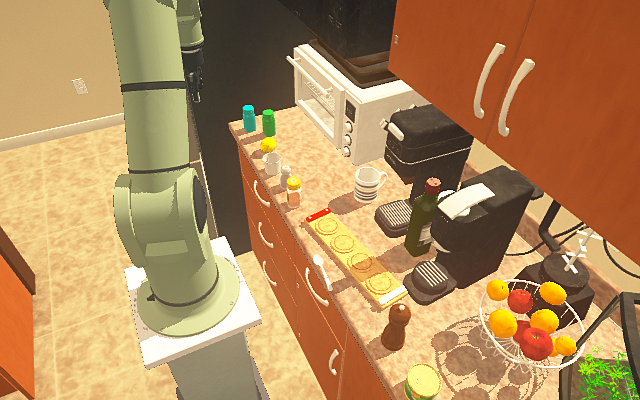

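```bash
cat >> h.py <<'E'
from scipy.spatial.transform import Rotation as Ro
_g=grab
def grab(n,save=None):
    f=_g(n,save); f['rotation']=Ro.from_euler('xyz',f['rotation']).as_matrix(); return f
E
python3 - <<'E'
from h import *
a=cv2.imread('pics/top0.png')[170:240,240:475]; 
cv2.imwrite('pics/topc.png',cv2.resize(a,None,fx=3.4,fy=3.4,interpolation=cv2.INTER_CUBIC))
b=cv2.imread('pics/side0.png')[130:370,250:430]; cv2.imwrite('pics/sidec.png',cv2.resize(b,None,fx=2.5,fy=2.5,interpolation=cv2.INTER_CUBIC))
f=grab('top'); g=grab('side')
p=monitor.observe()['position'];print(p,w2px(f,p),w2px(g,p))
for n,q,z in (('red',(335,205),.024),('white',(422,192),.024),('mill',(452,206),.1),('spice',(311,214),.1)):print(n,px2w(f,*q,z))
E
```

```text
[0.22466749 0.58300855 0.23094587] [198.72833565 262.6305487 ] [198.72708921  97.70294581]
red [0.43900038 0.09787166 0.024     ]
white [ 0.48436168 -0.25607003  0.024     ]
mill [ 0.41708548 -0.34899551  0.1       ]
spice [0.39783421 0.193154   0.1       ]
```

View pics/topc.png

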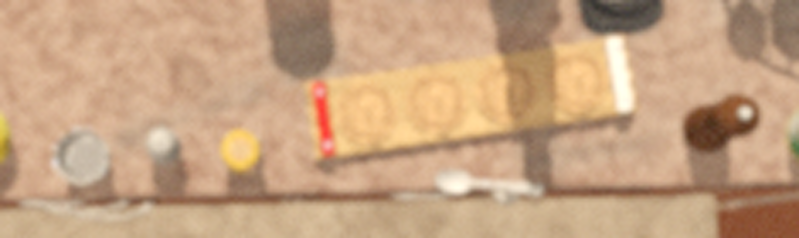

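View pics/sidec.png

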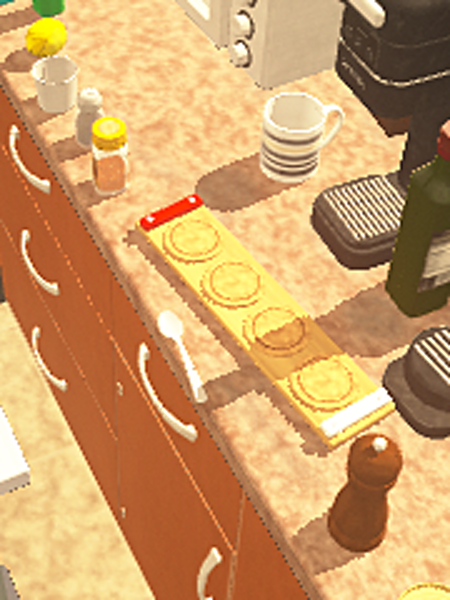

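```bash
python3 - <<'E'
from h import *
f=grab('top');g=grab('side')
T=lambda x,y:((x+.5)/3.4-.5+240,(y+.5)/3.4-.5+170)
S=lambda x,y:((x+.5)/2.5-.5+250,(y+.5)/2.5-.5+130)
def tri(a,b):
    d1=ray(f,*a);d2=ray(g,*b);e1=np.array(f['eye']);e2=np.array(g['eye'])
    s=np.linalg.lstsq(np.c_[d1,-d2],e2-e1,rcond=None)[0];return (e1+d1*s[0]).round(4),(e2+d2*s[1]).round(4)
for n,t,s,z in (('c1',(368,110),(191,240),.018),('c2',(437,101),(231,284),.018),('c3',(507,93),(276,331),.018),('c4',(581,81),(322,380),.018),
 ('red',(323,119),(172,213),.024),('white',(620,74),(357,411),.024),
 ('cup',(82,156),(54,71),.061),('salt',(162,141),(90,93),.088),('spice',(241,150),(109,127),.1),('mill',(747,114),(379,441),.15),('tray',(620,25),(445,420),.02),
 ('cupfoot',(82,156),(57,104),0),('spoon',(490,187),(180,355),.01)):
    print(n,px2w(f,*T(*t),z).round(4),px2w(g,*S(*s),z).round(4),*tri(T(*t),S(*s)))
E
```

```text
c1 [0.4508 0.045  0.018 ] [0.4419 0.0436 0.018 ] [0.4512 0.0447 0.0142] [0.444  0.0475 0.0132]
c2 [ 0.4598 -0.0379  0.018 ] [ 0.4523 -0.0407  0.018 ] [ 0.4605 -0.0385  0.0129] [ 0.4551 -0.0363  0.012 ]
c3 [ 0.4677 -0.1219  0.018 ] [ 0.465 -0.125  0.018] [ 0.4682 -0.1226  0.0137] [ 0.4671 -0.1221  0.0135]
c4 [ 0.4802 -0.2108  0.018 ] [ 0.4762 -0.2058  0.018 ] [ 0.4796 -0.2098  0.0223] [ 0.4747 -0.2076  0.0212]
red [0.4405 0.0993 0.024 ] [0.4387 0.0904 0.024 ] [0.4415 0.099  0.0146] [0.4429 0.0985 0.0147]
white [ 0.4868 -0.2562  0.024 ] [ 0.4857 -0.2596  0.024 ] [ 0.4874 -0.2573  0.0197] [ 0.4877 -0.2574  0.0198]
cup [0.3991 0.3819 0.061 ] [0.3963 0.3774 0.061 ] [0.3995 0.3826 0.0564] [0.3983 0.383  0.0564]
salt [0.4121 0.2857 0.088 ] [0.4103 0.2806 0.088 ] [0.4126 0.2862 0.0831] [0.4126 0.2862 0.0831]
spice [0.3988 0.195  0.1   ] [0.3998 0.1943 0.1   ] [0.3988 0.195  0.0996] [0.3999 0.1946 0.0997]
mill [ 0.422  -0.3604  0.15  ] [ 0.4225 -0.3608  0.15  ] [ 0.4221 -0.3605  0.1498] [ 0.4226 -0.3608  0.1499]
tray [ 0.5467 -0.2601  0.02  ] [ 0.5661 -0.3075  0.02  ] [ 0.5551 -0.272  -0.0272] [ 0.5876 -0.2903 -0.0168]
cupfoot [0.4044 0.3916 0.    ] [0.3977 0.3786 0.    ] [ 0.4055  0.3938 -0.0138] [ 0.4033  0.3945 -0.0139]
spoon [ 0.356  -0.0985  0.01  ] [ 0.3534 -0.1029  0.01  ] [ 0.3563 -0.0993  0.0043] [ 0.3555 -0.0991  0.0042]
```

Request:
move_arm(
  gripper=[1,1,1,1,1,1,1,1],
  linear=[
    [0,0,0],
    [0,0,0],
    [0,0,0],
    [0,0,0],
    [0,0,0],
    [0,0,0],
    [0,0,0],
    [0,0,0],
  ],
  twist=[7.7,7.7,7.7,7.7,7.7,7.7,7.7,7.7],
  squeeze=30,
)

```text
clock: 1.1
position: [0.2247, 0.5832, 0.2312]
tool_rot: [-3.142, 0.0, 1.693]
force: [-0.8, -0.1, 0.4]
grip_width: 0.0857
finger_force: 0.0
```

```bash
cat >> h.py <<'E'
def go(*t):
    s=monitor.observe();R=Ro.from_euler('xyz',s['tool_rot']).as_matrix()
    print('t',round(s['clock'],2),'pos',s['position'].round(4),'rot',s['tool_rot'].round(3),'w',round(s['grip_width'],4),'F',s['force'].round(1))
    print('shift cm',(R.T@(np.array(t)-s['position'])*100).round(2))
E
python3 -c "
from h import *
go(.398,.380,.16)"
```

```text
t 1.1 pos [0.2247 0.5832 0.2312] rot [-3.142  0.     1.693] w 0.0857 F [-0.8 -0.1  0.4]
shift cm [-22.28  14.72   7.12]
```

Request:
move_arm(
  gripper=[1,1,1,1,1,1,1,1],
  linear=[
    [-2.8,1.8,0],
    [-2.8,1.8,0.5],
    [-2.8,1.8,0.5],
    [-2.8,1.8,0.5],
    [-2.8,1.8,0.5],
    [-2.8,1.8,0.5],
    [-2.8,1.8,0.5],
    [-2.7,2.1,0.5],
  ],
  twist=[0,0,0,0,0,0,0,0],
)

```text
clock: 1.9
position: [0.3995, 0.3797, 0.1962]
tool_rot: [-3.142, -0.0, 1.699]
force: [0.2, 0.2, -0.3]
grip_width: 0.0851
finger_force: 0.0
```

```bash
python3 -c "
from h import *
go(.398,.380,.02)"
```

```text
t 1.9 pos [0.3995 0.3797 0.1962] rot [-3.142 -0.     1.699] w 0.0851 F [ 0.2  0.2 -0.3]
shift cm [ 0.05 -0.14 17.62]
```

Request:
move_arm(
  gripper=[1,1,1,1,1,1,1,1],
  linear=[
    [0,-0.1,2],
    [0,0,2.5],
    [0,0,2.5],
    [0,0,2.5],
    [0,0,2],
    [0,0,1.5],
    [0,0,0],
    [0,0,0],
  ],
  twist=[0,0,0,0,0,0,0,0],
)

```text
clock: 2.7
position: [0.3981, 0.3806, 0.0666]
tool_rot: [-3.142, 0.0, 1.699]
force: [-0.1, 0.0, 0.3]
grip_width: 0.0856
finger_force: 0.0
```

```bash
python3 -c "
from h import *
go(.398,.380,.02)
g=grab('side')
cv2.imwrite('pics/s1.png',cv2.resize(g['img'][100:260,200:360,::-1],None,fx=3.5,fy=3.5,interpolation=cv2.INTER_CUBIC))"
```

```text
t 2.7 pos [0.3981 0.3806 0.0666] rot [-3.142  0.     1.699] w 0.0856 F [-0.1  0.   0.3]
shift cm [-0.06 -0.02  4.66]
```

View pics/s1.png

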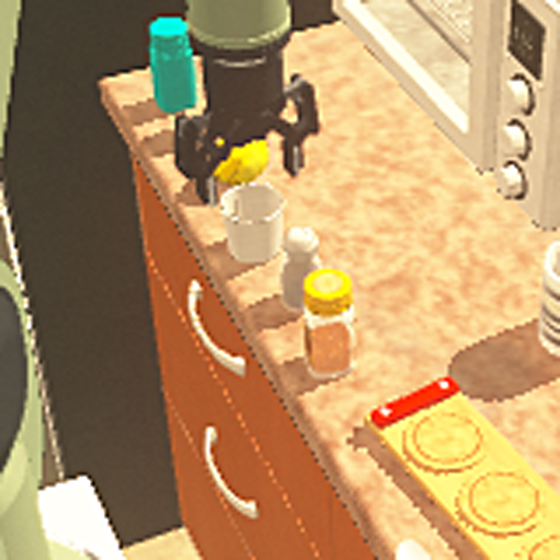

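Request:
move_arm(
  gripper=[1,1,1,1,0,0,0,0],
  linear=[
    [0,0,1.5],
    [0,0,1.7],
    [0,0,1.4],
    [0,0,0],
    [0,0,0],
    [0,0,0],
    [0,0,0],
    [0,0,0],
  ],
  twist=[0,0,0,0,0,0,0,0],
)

```text
clock: 3.55
position: [0.3983, 0.3809, 0.0211]
tool_rot: [3.141, -0.001, 1.699]
force: [-0.2, -1.5, 7.1]
grip_width: 0.0625
finger_force: 32.2
```

```bash
python3 -c "
from h import *
go(.4456,.0454,.19)"
```

```text
t 3.55 pos [0.3983 0.3809 0.0211] rot [ 3.141e+00 -1.000e-03  1.699e+00] w 0.0625 F [-0.2 -1.5  7.1]
shift cm [-33.87   0.43 -16.92]
```

Request:
move_arm(
  gripper=[0,0,0,0,0,0,0,0],
  linear=[
    [0,0,-1],
    [0,0,-2],
    [0,0,-2],
    [0,0,-2],
    [0,0,-2],
    [0,0,-2],
    [0,0,-2],
    [0,0,-1],
  ],
  twist=[0,0,0,0,0,0,0,0],
)

```text
clock: 4.35
position: [0.3984, 0.381, 0.1625]
tool_rot: [3.14, -0.002, 1.699]
force: [0.2, -0.1, -0.9]
grip_width: 0.0627
finger_force: 33.1
```

Request:
move_arm(
  gripper=[0,0,0,0,0,0,0,0],
  linear=[
    [-1.5,0,-0.5],
    [-2.5,0,0],
    [-2.5,0,0],
    [-2.5,0,0],
    [-2.5,0,0],
    [-2.5,0,0],
    [-2.5,0,0],
    [-2.5,0,0],
  ],
  twist=[0,0,0,0,0,0,0,0],
)

```text
clock: 5.15
position: [0.4218, 0.1902, 0.165]
tool_rot: [-3.141, 0.0, 1.698]
force: [0.1, 0.7, -1.1]
grip_width: 0.0625
finger_force: 33.1
```

Request:
move_arm(
  gripper=[0,0,0,0,0,0,0,0],
  linear=[
    [-2.5,0,0],
    [-2.5,0,0],
    [-2.5,0,0],
    [-2.5,0,0],
    [-2.5,0.2,0],
    [-1.5,0.2,0],
    [0,0,0],
    [0,0,0],
  ],
  twist=[0,0,0,0,0,0,0,0],
)

```text
clock: 5.95
position: [0.4435, 0.0535, 0.1651]
tool_rot: [-3.141, 0.0, 1.698]
force: [0.4, 0.4, -1.3]
grip_width: 0.0625
finger_force: 33.1
```

```bash
python3 -c "
from h import *
go(.4456,.0454,.04)"
```

```text
t 5.95 pos [0.4435 0.0535 0.1651] rot [-3.141  0.     1.698] w 0.0625 F [ 0.4  0.4 -1.3]
shift cm [-0.83  0.11 12.51]
```

Request:
move_arm(
  gripper=[0,0,0,0,0,0,0,0],
  linear=[
    [-0.8,0.1,1.5],
    [0,0,2.5],
    [0,0,2.5],
    [0,0,2.5],
    [0,0,1.5],
    [0,0,1],
    [0,0,0.5],
    [0,0,0],
  ],
  twist=[0,0,0,0,0,0,0,0],
)

```text
clock: 6.75
position: [0.4459, 0.0462, 0.0452]
tool_rot: [-3.141, 0.0, 1.699]
force: [-0.4, -0.4, -0.7]
grip_width: 0.0627
finger_force: 33.1
```

```bash
python3 -c "
from h import *
go(.4456,.0454,.04)
g=grab('side')
cv2.imwrite('pics/s2.png',cv2.resize(g['img'][130:320,230:420,::-1],None,fx=3,fy=3,interpolation=cv2.INTER_CUBIC))"
```

```text
t 6.75 pos [0.4459 0.0462 0.0452] rot [-3.141  0.     1.699] w 0.0627 F [-0.4 -0.4 -0.7]
shift cm [-0.08 -0.04  0.52]
```

View pics/s2.png

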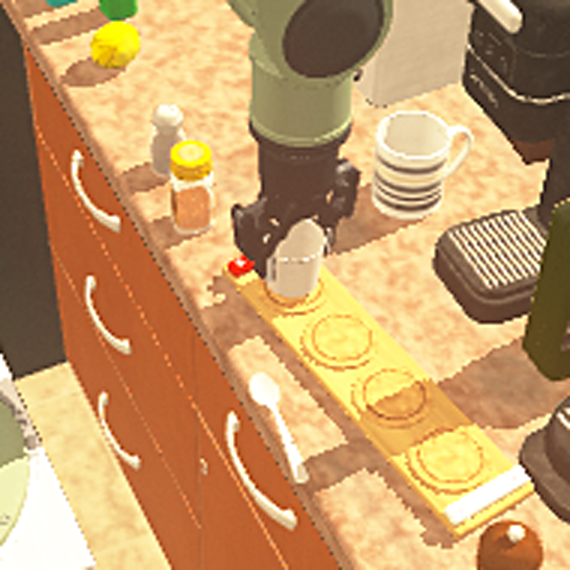

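Request:
move_arm(
  gripper=[0,0,0,0,0,0],
  linear=[
    [0,0,0],
    [-0.05,0,0.1],
    [0,0,0.1],
    [0,0,0.1],
    [0,0,0.1],
    [0,0,0],
  ],
  twist=[0,0,0,0,0,0],
  squeeze=20,
)

```text
clock: 7.4
position: [0.4461, 0.0455, 0.0412]
tool_rot: [-3.141, 0.0, 1.699]
force: [0.6, -1.1, -0.2]
grip_width: 0.0623
finger_force: 33.1
```

```bash
python3 -c "
from h import *
go(.4456,.0454,.04)
g=grab('side')
cv2.imwrite('pics/s3.png',cv2.resize(g['img'][190:240,290:365,::-1],None,fx=6,fy=6,interpolation=cv2.INTER_CUBIC))"
```

```text
t 7.4 pos [0.4461 0.0455 0.0412] rot [-3.141  0.     1.699] w 0.0623 F [ 0.6 -1.1 -0.2]
shift cm [-0.   -0.05  0.12]
```

View pics/s3.png

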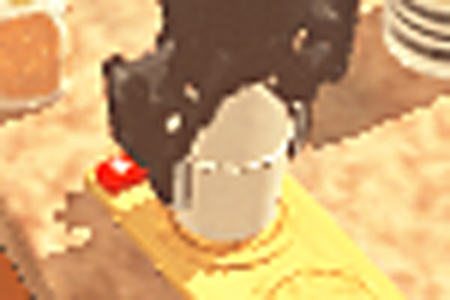

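Request:
move_arm(
  gripper=[0,0,0,1,1,1,1,1],
  linear=[
    [0,0,0.1],
    [0,0,0.1],
    [0,0,0],
    [0,0,0],
    [0,0,0],
    [0,0,0],
    [0,0,0],
    [0,0,0],
  ],
  twist=[0,0,0,0,0,0,0,0],
)

```text
clock: 8.25
position: [0.4461, 0.0455, 0.0393]
tool_rot: [-3.142, 0.0, 1.699]
force: [0.0, -0.6, 0.4]
grip_width: 0.0851
finger_force: 0.0
```

Request:
move_arm(
  gripper=[1,1,1,1,1,1,1,1],
  linear=[
    [0,0,-0.7],
    [0,0,-2],
    [0,0,-2],
    [0,0,-2.5],
    [0,0,-2.5],
    [0,0,-2.5],
    [0,0,-2.5],
    [0,0,-1],
  ],
  twist=[0,0,0,0,0,0,0,0],
)

```text
clock: 9.05
position: [0.4467, 0.0456, 0.1986]
tool_rot: [3.139, -0.001, 1.698]
force: [0.1, -0.3, -0.1]
grip_width: 0.0857
finger_force: 0.0
```

```bash
python3 -c "
from h import *
go(.4115,.284,.031)
g=grab('side')
cv2.imwrite('pics/s4.png',cv2.resize(g['img'][150:250,250:400,::-1],None,fx=4,fy=4,interpolation=cv2.INTER_CUBIC))"
```

```text
t 9.05 pos [0.4467 0.0456 0.1986] rot [ 3.139e+00 -1.000e-03  1.698e+00] w 0.0857 F [ 0.1 -0.3 -0.1]
shift cm [24.08 -0.5  16.77]
```

View pics/s4.png

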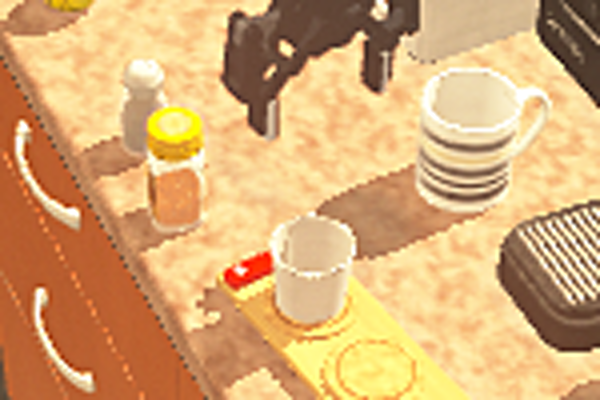

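Request:
move_arm(
  gripper=[1,1,1,1,1,1,1,1],
  linear=[
    [3,-0.1,0],
    [3.5,-0.1,0],
    [3.5,-0.1,0],
    [3.5,-0.1,0],
    [3.5,-0.1,0],
    [3.5,0,0],
    [3,0,0],
    [0.6,0,0],
  ],
  twist=[0,0,0,0,0,0,0,0],
)

```text
clock: 9.9
position: [0.4091, 0.2869, 0.1952]
tool_rot: [-3.14, -0.0, 1.703]
force: [1.0, -1.5, 0.3]
grip_width: 0.0852
finger_force: 0.0
```

Request:
move_arm(
  gripper=[1,1,1,1,1,1,1,1],
  linear=[
    [0,0,2],
    [0,0,3],
    [0,0,2.5],
    [0,0,1],
    [0,0,0],
    [0,0,0],
    [0,0,0],
    [0,0,0],
  ],
  twist=[0,0,0,0,0,0,0,0],
)

```text
clock: 10.7
position: [0.4108, 0.2842, 0.1122]
tool_rot: [3.14, -0.001, 1.699]
force: [-0.1, -0.4, 0.4]
grip_width: 0.0854
finger_force: 0.0
```

```bash
python3 -c "
from h import *
go(.412,.285,.031)
g=grab('side');f=grab('top')
S=lambda x,y:((x+.5)/4-.5+250,(y+.5)/4-.5+150)
print('cup',px2w(g,*S(314,249),.079))
a=cv2.resize(g['img'][120:220,240:340,::-1],None,fx=4,fy=4,interpolation=cv2.INTER_CUBIC)
b=cv2.resize(f['img'][170:240,240:340,::-1],None,fx=4,fy=4,interpolation=cv2.INTER_CUBIC)
c=np.zeros((400,800,3),np.uint8);c[:,:400]=a;c[:280,400:]=b;cv2.imwrite('pics/s5.png',c)"
```

```text
t 10.7 pos [0.4108 0.2842 0.1122] rot [ 3.140e+00 -1.000e-03  1.699e+00] w 0.0854 F [-0.1 -0.4  0.4]
shift cm [0.06 0.12 8.12]
cup [0.44540997 0.04123276 0.079     ]
```

View pics/s5.png

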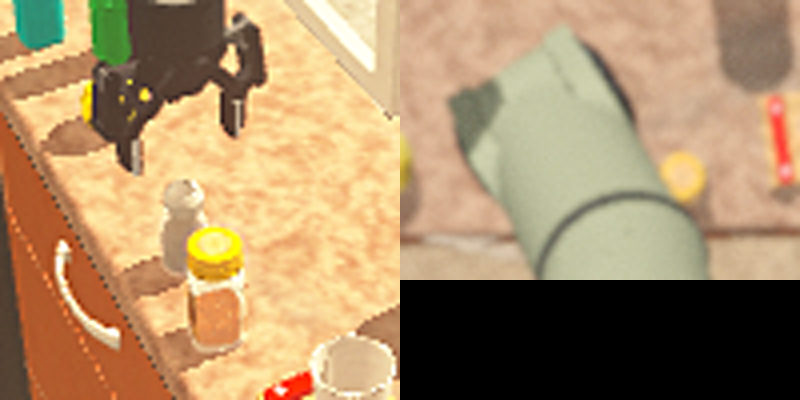

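Request:
move_arm(
  gripper=[1,1,1,1,1,1,1],
  linear=[
    [0.1,0.1,1],
    [0,0,2],
    [0,0,2],
    [0,0,2],
    [0,0,1.1],
    [0,0,0],
    [0,0,0],
  ],
  twist=[0,0,0,0,0,0,0],
)

```text
clock: 11.5
position: [0.4114, 0.285, 0.0305]
tool_rot: [3.142, 0.0, 1.698]
force: [0.3, -0.2, 1.7]
grip_width: 0.0851
finger_force: 0.0
```

Request:
move_arm(
  gripper=[0,0,0,0,0,0,0],
  linear=[
    [0,0,0],
    [0,0,0],
    [0,0,0],
    [0,0,0],
    [0,0,0],
    [0,0,0],
    [0,0,0],
  ],
  twist=[0,0,0,0,0,0,0],
  squeeze=30,
)

```text
clock: 12.2
position: [0.4115, 0.2853, 0.031]
tool_rot: [3.141, -0.001, 1.699]
force: [-1.5, -1.0, 12.8]
grip_width: 0.0397
finger_force: 29.2
```

Request:
move_arm(
  gripper=[0,0,0,0,0,0,0,0],
  linear=[
    [0,0,-1],
    [0,0,-2],
    [0,0,-2],
    [0,0,-2],
    [0,0,-2],
    [0,0,-2],
    [0,0,-2],
    [0,0,-1],
  ],
  twist=[0,0,0,0,0,0,0,0],
)

```text
clock: 13.0
position: [0.4116, 0.2852, 0.1723]
tool_rot: [3.14, -0.001, 1.699]
force: [-0.8, 0.1, -1.5]
grip_width: 0.0393
finger_force: 30.2
```

```bash
python3 -c "
from h import *
go(.4567,-.0389,.171)
g=grab('side')
a=cv2.resize(g['img'][90:240,230:350,::-1],None,fx=4,fy=4,interpolation=cv2.INTER_CUBIC)
cv2.imwrite('pics/s6.png',a)"
```

```text
t 13.0 pos [0.4116 0.2852 0.1723] rot [ 3.140e+00 -1.000e-03  1.699e+00] w 0.0393 F [-0.8  0.1 -1.5]
shift cm [-32.72   0.34   0.09]
```

View pics/s6.png

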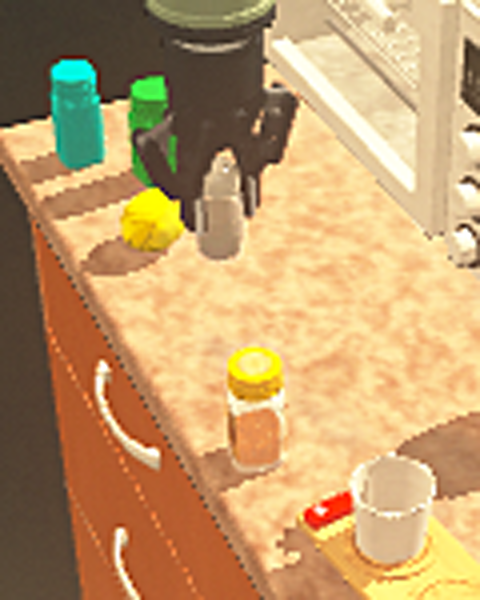

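Request:
move_arm(
  gripper=[0,0,0,0,0,0,0,0],
  linear=[
    [-1.5,0,0],
    [-2.5,0,0],
    [-2.5,0,0],
    [-2.5,0,0],
    [-2.5,0,0],
    [-2.5,0,0],
    [-2.5,0,0],
    [-2.5,0,0],
  ],
  twist=[0,0,0,0,0,0,0,0],
)

```text
clock: 13.85
position: [0.4348, 0.0946, 0.1695]
tool_rot: [-3.14, 0.001, 1.698]
force: [-0.0, 0.5, -1.3]
grip_width: 0.0395
finger_force: 30.2
```

Request:
move_arm(
  gripper=[0,0,0,0,0,0,0,0],
  linear=[
    [-2.5,0,0],
    [-2.5,0.1,0],
    [-2.5,0.1,0],
    [-2.5,0.1,0],
    [-2,0,0],
    [-1.5,0,0],
    [0,0,0],
    [0,0,0],
  ],
  twist=[0,0,0,0,0,0,0,0],
)

```text
clock: 14.65
position: [0.455, -0.0372, 0.1697]
tool_rot: [-3.14, -0.0, 1.698]
force: [-0.5, -0.6, -0.2]
grip_width: 0.0395
finger_force: 30.2
```

```bash
python3 -c "
from h import *
go(.4567,-.0389,.05)"
```

```text
t 14.65 pos [ 0.455  -0.0372  0.1697] rot [-3.14  -0.     1.698] w 0.0395 F [-0.5 -0.6 -0.2]
shift cm [-0.2   0.16 11.97]
```

Request:
move_arm(
  gripper=[0,0,0,0,0,0,0,0],
  linear=[
    [-0.2,0.2,1.5],
    [0,0,2.5],
    [0,0,2.5],
    [0,0,2.5],
    [0,0,1.5],
    [0,0,0.9],
    [0,0,0.3],
    [0,0,0],
  ],
  twist=[0,0,0,0,0,0,0,0],
)

```text
clock: 15.45
position: [0.4579, -0.0384, 0.0534]
tool_rot: [-3.141, -0.0, 1.699]
force: [0.2, 0.0, -0.5]
grip_width: 0.0396
finger_force: 30.2
```

```bash
python3 -c "
from h import *
go(.4567,-.0389,.049)"
```

```text
t 15.45 pos [ 0.4579 -0.0384  0.0534] rot [-3.141 -0.     1.699] w 0.0396 F [ 0.2  0.  -0.5]
shift cm [-0.03 -0.12  0.44]
```

Request:
move_arm(
  gripper=[0,0,0,0,0,0,0],
  linear=[
    [0,-0.1,0.1],
    [0,0,0.1],
    [0,0,0.1],
    [0,0,0.1],
    [0,0,0],
    [0,0,0],
    [0,0,0],
  ],
  twist=[0,0,0,0,0,0,0],
)

```text
clock: 16.15
position: [0.4569, -0.0388, 0.0493]
tool_rot: [-3.142, 0.0, 1.699]
force: [-0.4, -0.2, -1.4]
grip_width: 0.0396
finger_force: 30.2
```

Request:
move_arm(
  gripper=[0,0,1,1,1,1,1,1],
  linear=[
    [0,0,0.1],
    [0,0,0],
    [0,0,0],
    [0,0,0],
    [0,0,0],
    [0,0,0],
    [0,0,0],
    [0,0,0],
  ],
  twist=[0,0,0,0,0,0,0,0],
)

```text
clock: 16.95
position: [0.4569, -0.0388, 0.0483]
tool_rot: [-3.142, 0.0, 1.699]
force: [-0.3, 0.2, -0.2]
grip_width: 0.0854
finger_force: 0.0
```

Request:
move_arm(
  gripper=[1,1,1,1,1,1,1,1],
  linear=[
    [0,0,-0.7],
    [0,0,-2],
    [0,0,-2],
    [0,0,-2.5],
    [0,0,-2.5],
    [0,0,-2.5],
    [0,0,-2.5],
    [0,0,-1],
  ],
  twist=[0,0,0,0,0,0,0,0],
)

```text
clock: 17.75
position: [0.4575, -0.0389, 0.2076]
tool_rot: [3.139, -0.0, 1.698]
force: [-0.2, 0.4, -1.1]
grip_width: 0.0851
finger_force: 0.0
```

```bash
python3 -c "
from h import *
go(.399,.1948,.039)
g=grab('side')
a=cv2.resize(g['img'][150:270,250:400,::-1],None,fx=4,fy=4,interpolation=cv2.INTER_CUBIC)
cv2.imwrite('pics/s7.png',a)"
```

```text
t 17.75 pos [ 0.4575 -0.0389  0.2076] rot [ 3.139 -0.     1.698] w 0.0851 F [-0.2  0.4 -1.1]
shift cm [23.92 -2.88 16.86]
```

View pics/s7.png

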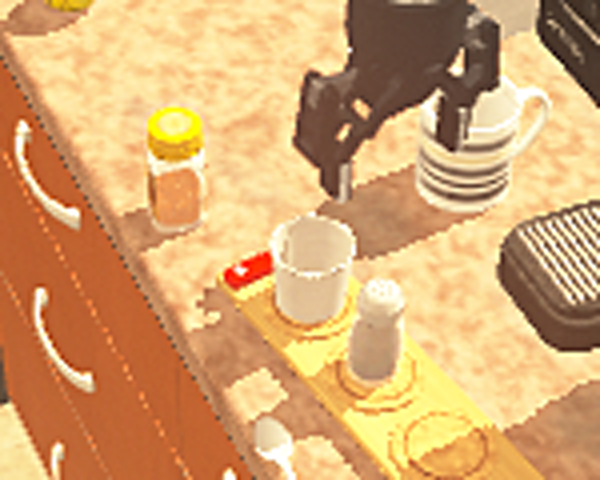

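Request:
move_arm(
  gripper=[1,1,1,1,1,1,1,1],
  linear=[
    [3,-0.4,0],
    [3.5,-0.4,0],
    [3.5,-0.5,0],
    [3.5,-0.5,0],
    [3.5,-0.4,0],
    [3.5,-0.4,0],
    [3,-0.3,0],
    [0.4,0,0],
  ],
  twist=[0,0,0,0,0,0,0,0],
)

```text
clock: 18.6
position: [0.3964, 0.1975, 0.2045]
tool_rot: [-3.141, -0.0, 1.703]
force: [-0.0, -0.3, 0.4]
grip_width: 0.0853
finger_force: 0.0
```

Request:
move_arm(
  gripper=[1,1,1,1,1,1,1],
  linear=[
    [0,0,2],
    [0,0,3],
    [0,0,2],
    [0,0,1],
    [0,0,0],
    [0,0,0],
    [0,0,0],
  ],
  twist=[0,0,0,0,0,0,0],
)

```text
clock: 19.3
position: [0.3981, 0.1947, 0.1261]
tool_rot: [3.14, -0.001, 1.698]
force: [0.2, 0.3, 0.2]
grip_width: 0.0852
finger_force: 0.0
```

```bash
python3 -c "
from h import *
go(.399,.1948,.039)
g=grab('side')
S=lambda x,y:((x+.5)/4-.5+250,(y+.5)/4-.5+150)
print('salt',px2w(g,*S(381,294),.106))
print('spice now',px2w(g,*S(176,122),.1))
"
```

```text
t 19.3 pos [0.3981 0.1947 0.1261] rot [ 3.140e+00 -1.000e-03  1.698e+00] w 0.0852 F [0.2 0.3 0.2]
shift cm [-0.01  0.08  8.71]
salt [ 0.45453412 -0.04281043  0.106     ]
spice now [0.40147877 0.19548463 0.1       ]
```

Request:
move_arm(
  gripper=[1,1,1,1,1,1,1],
  linear=[
    [0,0.1,1],
    [0,0,2],
    [0,0,2],
    [0,0,2],
    [0,0,1.6],
    [0,0,0],
    [0,0,0],
  ],
  twist=[0,0,0,0,0,0,0],
)

```text
clock: 20.05
position: [0.3987, 0.1946, 0.0394]
tool_rot: [-3.141, 0.0, 1.698]
force: [0.7, 0.3, 0.7]
grip_width: 0.0856
finger_force: 0.0
```

Request:
move_arm(
  gripper=[0,0,0,0,0,0,0],
  linear=[
    [0,0,0],
    [0,0,0],
    [0,0,0],
    [0,0,0],
    [0,0,0],
    [0,0,0],
    [0,0,0],
  ],
  twist=[0,0,0,0,0,0,0],
  squeeze=30,
)

```text
clock: 20.75
position: [0.399, 0.1949, 0.04]
tool_rot: [3.141, -0.001, 1.699]
force: [-2.2, -0.3, 13.9]
grip_width: 0.0476
finger_force: 28.7
```

Request:
move_arm(
  gripper=[0,0,0,0,0,0,0,0],
  linear=[
    [0,0,-1],
    [0,0,-2],
    [0,0,-2],
    [0,0,-2],
    [0,0,-2],
    [0,0,-2],
    [0,0,-2],
    [0,0,-1],
  ],
  twist=[0,0,0,0,0,0,0,0],
)

```text
clock: 21.55
position: [0.399, 0.1949, 0.1813]
tool_rot: [3.14, -0.001, 1.699]
force: [-0.0, 0.5, -0.2]
grip_width: 0.0475
finger_force: 31.6
```

```bash
python3 -c "
from h import *
go(.4677,-.1231,.18)"
```

```text
t 21.55 pos [0.399  0.1949 0.1813] rot [ 3.140e+00 -1.000e-03  1.699e+00] w 0.0475 F [-0.   0.5 -0.2]
shift cm [-32.42   2.76   0.09]
```

Request:
move_arm(
  gripper=[0,0,0,0,0,0,0,0],
  linear=[
    [-1.5,0.2,0],
    [-2.5,0.2,0],
    [-2.5,0.2,0],
    [-2.5,0.2,0],
    [-2.5,0.2,0],
    [-2.5,0.2,0],
    [-2.5,0.2,0],
    [-2.5,0.2,0],
  ],
  twist=[0,0,0,0,0,0,0,0],
)

```text
clock: 22.35
position: [0.4387, 0.0073, 0.1794]
tool_rot: [-3.141, -0.0, 1.699]
force: [0.4, -0.2, -2.2]
grip_width: 0.0476
finger_force: 31.6
```

Request:
move_arm(
  gripper=[0,0,0,0,0,0,0,0],
  linear=[
    [-2.5,0.2,0],
    [-2.5,0.2,0],
    [-2.5,0.2,0],
    [-2.5,0.2,0],
    [-2,0.2,0],
    [-1.3,0.1,0],
    [0,0,0],
    [0,0,0],
  ],
  twist=[0,0,0,0,0,0,0,0],
)

```text
clock: 23.15
position: [0.4664, -0.1217, 0.1792]
tool_rot: [-3.141, -0.0, 1.699]
force: [0.1, 0.7, -0.9]
grip_width: 0.0474
finger_force: 31.6
```

```bash
python3 -c "
from h import *
go(.4677,-.1231,.058)"
```

```text
t 23.15 pos [ 0.4664 -0.1217  0.1792] rot [-3.141 -0.     1.699] w 0.0474 F [ 0.1  0.7 -0.9]
shift cm [-0.16  0.12 12.12]
```

Request:
move_arm(
  gripper=[0,0,0,0,0,0,0,0],
  linear=[
    [-0.1,0.1,1.5],
    [0,0,2.5],
    [0,0,2.5],
    [0,0,2.5],
    [0,0,1.5],
    [0,0,1],
    [0,0,0.3],
    [0,0,0],
  ],
  twist=[0,0,0,0,0,0,0,0],
)

```text
clock: 23.95
position: [0.4678, -0.1228, 0.0614]
tool_rot: [-3.142, -0.0, 1.699]
force: [-0.4, -0.3, -0.3]
grip_width: 0.0473
finger_force: 31.6
```

```bash
python3 -c "
from h import *
go(.4677,-.1231,.058)
g=grab('side')
a=cv2.resize(g['img'][150:290,270:430,::-1],None,fx=4,fy=4,interpolation=cv2.INTER_CUBIC)
cv2.imwrite('pics/s8.png',a)"
```

```text
t 23.95 pos [ 0.4678 -0.1228  0.0614] rot [-3.142 -0.     1.699] w 0.0473 F [-0.4 -0.3 -0.3]
shift cm [-0.03 -0.02  0.34]
```

View pics/s8.png

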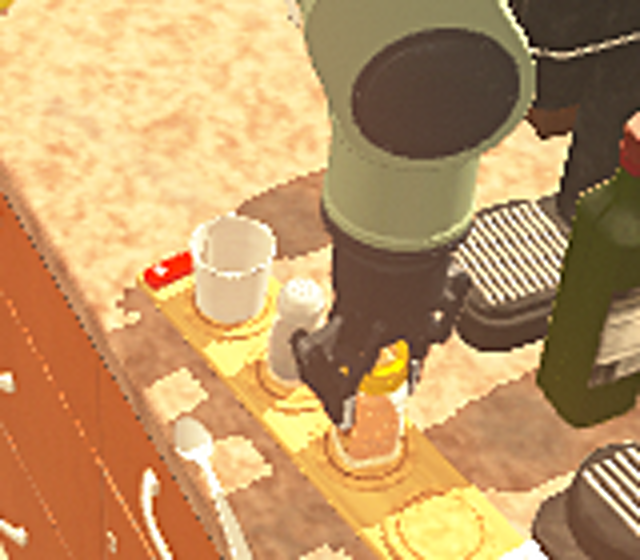

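Request:
move_arm(
  gripper=[0,0,0,0,0,0],
  linear=[
    [0,0,0.1],
    [0,0,0.1],
    [0,0,0.1],
    [0,0,0.05],
    [0,0,0],
    [0,0,0],
  ],
  twist=[0,0,0,0,0,0],
)

```text
clock: 24.6
position: [0.4679, -0.1231, 0.0581]
tool_rot: [3.141, -0.0, 1.699]
force: [-2.2, 0.6, 7.7]
grip_width: 0.0475
finger_force: 32.3
```

Request:
move_arm(
  gripper=[0,1,1,1,1,1,1,1],
  linear=[
    [0,0,0.05],
    [0,0,0],
    [0,0,0],
    [0,0,0],
    [0,0,0],
    [0,0,0],
    [0,0,0],
    [0,0,0],
  ],
  twist=[0,0,0,0,0,0,0,0],
)

```text
clock: 25.4
position: [0.4678, -0.1231, 0.0573]
tool_rot: [-3.142, 0.0, 1.699]
force: [-0.3, -0.2, 0.2]
grip_width: 0.0854
finger_force: 0.0
```

Request:
move_arm(
  gripper=[1,1,1,1,1,1,1,1],
  linear=[
    [0,0,-0.7],
    [0,0,-2],
    [0,0,-2.5],
    [0,0,-3],
    [0,0,-3],
    [0,0,-3],
    [0,0,-3],
    [0,0,-2],
  ],
  twist=[0,0,0,0,0,0,0,0],
)

```text
clock: 26.2
position: [0.4679, -0.1233, 0.2518]
tool_rot: [3.14, 0.0, 1.698]
force: [-0.9, -0.5, -0.0]
grip_width: 0.0853
finger_force: 0.0
```

```bash
python3 -c "
from h import *
go(.422,-.3605,.22)
g=grab('side');f=grab('top')
a=cv2.resize(g['img'][190:390,310:460,::-1],None,fx=3,fy=3,interpolation=cv2.INTER_CUBIC)
b=cv2.resize(f['img'][150:240,380:480,::-1],None,fx=3.4,fy=3.4,interpolation=cv2.INTER_CUBIC)
c=np.zeros((600,790,3),np.uint8);c[:,:450]=a;c[:306,450:]=b;cv2.imwrite('pics/s9.png',c)"
```

```text
t 26.2 pos [ 0.4679 -0.1233  0.2518] rot [3.14  0.    1.698] w 0.0853 F [-0.9 -0.5 -0. ]
shift cm [-22.94  -7.58   3.17]
```

View pics/s9.png

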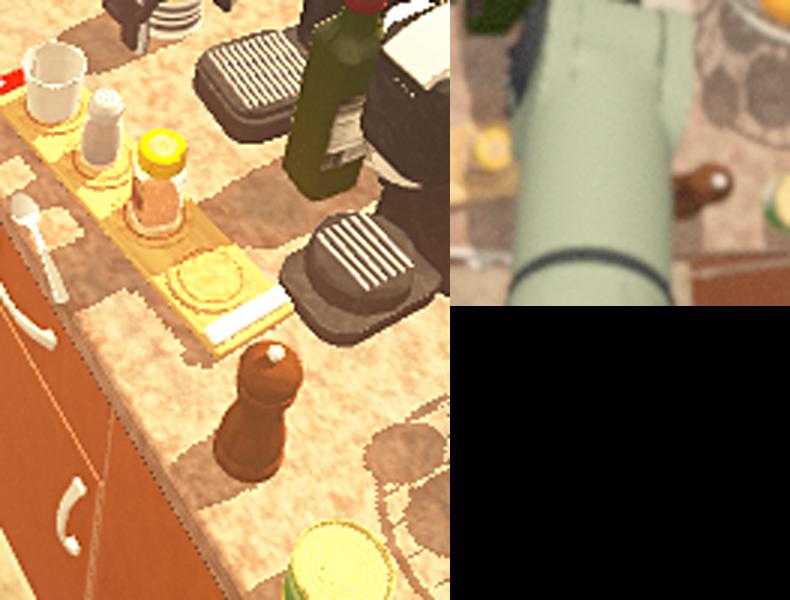

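Request:
move_arm(
  gripper=[1,1,1,1,1,1,1,1],
  linear=[
    [-2.5,-0.9,0],
    [-3,-1,0],
    [-3.5,-1.1,0],
    [-3.5,-1.2,0],
    [-3.5,-1.2,0],
    [-3.5,-1.2,0],
    [-2.5,-0.8,0],
    [-0.9,-0.2,0],
  ],
  twist=[0,0,0,0,0,0,0,0],
)

```text
clock: 27.1
position: [0.42, -0.3623, 0.2489]
tool_rot: [-3.14, 0.0, 1.695]
force: [-0.8, 1.4, -0.5]
grip_width: 0.0855
finger_force: 0.0
```

Request:
move_arm(
  gripper=[1,1,1,1,1,1],
  linear=[
    [0,0,2],
    [0,0,2.5],
    [0,0,2],
    [0,0,1],
    [0,0,0],
    [0,0,0],
  ],
  twist=[0,0,0,0,0,0],
)

```text
clock: 27.7
position: [0.4219, -0.3599, 0.1749]
tool_rot: [3.141, 0.0, 1.699]
force: [0.5, 0.1, -0.5]
grip_width: 0.0852
finger_force: 0.0
```

```bash
python3 -c "
from h import *
go(.422,-.3605,.103)
g=grab('side')
S=lambda x,y:((x+.5)/3-.5+310,(y+.5)/3-.5+190)
print('millbase',px2w(g,*S(250,452),0),'knob',px2w(g,*S(275,354),.15))
print('spice',px2w(g,*S(163,150),.118),'salt',px2w(g,*S(107,103),.106),'cup',px2w(g,*S(55,66),.079))
"
```

```text
t 27.7 pos [ 0.4219 -0.3599  0.1749] rot [3.141 0.    1.699] w 0.0852 F [ 0.5  0.1 -0.5]
shift cm [-0.06  0.    7.19]
millbase [ 0.422781   -0.36333421  0.        ] knob [ 0.42027983 -0.364278    0.15      ]
spice [ 0.46536925 -0.12851008  0.118     ] salt [ 0.45406055 -0.04635833  0.106     ] cup [0.44547521 0.0421781  0.079     ]
```

Request:
move_arm(
  gripper=[1,1,1,1,1,1,1],
  linear=[
    [-0.1,0,1],
    [0,0,2],
    [0,0,2],
    [0,0,1.5],
    [0,0,0.6],
    [0,0,0],
    [0,0,0],
  ],
  twist=[0,0,0,0,0,0,0],
)

```text
clock: 28.45
position: [0.422, -0.3612, 0.1039]
tool_rot: [3.141, 0.001, 1.699]
force: [-0.2, 0.4, 0.6]
grip_width: 0.0854
finger_force: 0.0
```

Request:
move_arm(
  gripper=[0,0,0,0,0,0,0],
  linear=[
    [0,0,0],
    [0,0,0],
    [0,0,0],
    [0,0,0],
    [0,0,0],
    [0,0,0],
    [0,0,0],
  ],
  twist=[0,0,0,0,0,0,0],
  squeeze=40,
)

```text
clock: 29.15
position: [0.4222, -0.3612, 0.1042]
tool_rot: [3.14, 0.001, 1.699]
force: [-0.6, 1.7, 11.3]
grip_width: 0.0469
finger_force: 39.2
```

Request:
move_arm(
  gripper=[0,0,0,0,0,0],
  linear=[
    [0,0,-0.5],
    [0,0,-1],
    [0,0,-1],
    [0,0,-1],
    [0,0,-1],
    [0,0,-0.5],
  ],
  twist=[0,0,0,0,0,0],
)

```text
clock: 29.75
position: [0.422, -0.3611, 0.1546]
tool_rot: [3.141, 0.001, 1.699]
force: [-0.1, 0.4, -2.0]
grip_width: 0.0472
finger_force: 41.9
```

```bash
python3 -c "
from h import *
go(.4788,-.2074,.153)
g=grab('side')
a=cv2.resize(g['img'][190:390,310:460,::-1],None,fx=3,fy=3,interpolation=cv2.INTER_CUBIC)
m=cv2.cvtColor(g['img'],cv2.COLOR_RGB2HSV)
cv2.imwrite('pics/s10.png',a)"
```

```text
t 29.75 pos [ 0.422  -0.3611  0.1546] rot [3.141e+00 1.000e-03 1.699e+00] w 0.0472 F [-0.1  0.4 -2. ]
shift cm [14.52  7.59  0.16]
```

Request:
move_arm(
  gripper=[0,0,0,0,0,0,0,0],
  linear=[
    [0.4,0.2,0],
    [0.8,0.4,0],
    [1.2,0.6,0],
    [1.2,0.6,0],
    [1.2,0.6,0],
    [1.2,0.6,0],
    [1.2,0.6,0],
    [1.2,0.6,0],
  ],
  twist=[0,0,0,0,0,0,0,0],
)

```text
clock: 30.6
position: [0.4531, -0.271, 0.1533]
tool_rot: [3.142, -0.0, 1.699]
force: [0.4, -1.3, -1.2]
grip_width: 0.0469
finger_force: 41.9
```

Request:
move_arm(
  gripper=[0,0,0,0,0,0,0,0],
  linear=[
    [1.2,0.7,0],
    [1.2,0.7,0],
    [1.2,0.7,0],
    [1.2,0.7,0],
    [0.8,0.4,0],
    [0.5,0.2,0],
    [0,0,0],
    [0,0,0],
  ],
  twist=[0,0,0,0,0,0,0,0],
)

```text
clock: 31.4
position: [0.4784, -0.2078, 0.1533]
tool_rot: [-3.142, 0.0, 1.698]
force: [0.1, -0.1, -2.5]
grip_width: 0.0469
finger_force: 41.9
```

```bash
python3 -c "
from h import *
go(.4788,-.2074,.1222)"
```

```text
t 31.4 pos [ 0.4784 -0.2078  0.1533] rot [-3.142  0.     1.698] w 0.0469 F [ 0.1 -0.1 -2.5]
shift cm [0.04 0.04 3.11]
```

Request:
move_arm(
  gripper=[0,0,0,0,0,0],
  linear=[
    [0,0,0.5],
    [0,0,0.8],
    [0,0,0.8],
    [0,0,0.5],
    [0,0,0.2],
    [0,0,0],
  ],
  twist=[0,0,0,0,0,0],
)

```text
clock: 32.0
position: [0.4784, -0.2075, 0.125]
tool_rot: [-3.141, -0.0, 1.698]
force: [-0.8, -0.3, -1.2]
grip_width: 0.047
finger_force: 41.9
```

```bash
python3 -c "
from h import *
go(.4788,-.2074,.1222)
g=grab('side')
a=cv2.resize(g['img'][190:340,310:460,::-1],None,fx=4,fy=4,interpolation=cv2.INTER_CUBIC)
cv2.imwrite('pics/s11.png',a)"
```

```text
t 32.0 pos [ 0.4784 -0.2075  0.125 ] rot [-3.141 -0.     1.698] w 0.047 F [-0.8 -0.3 -1.2]
shift cm [0.   0.04 0.28]
```

View pics/s11.png

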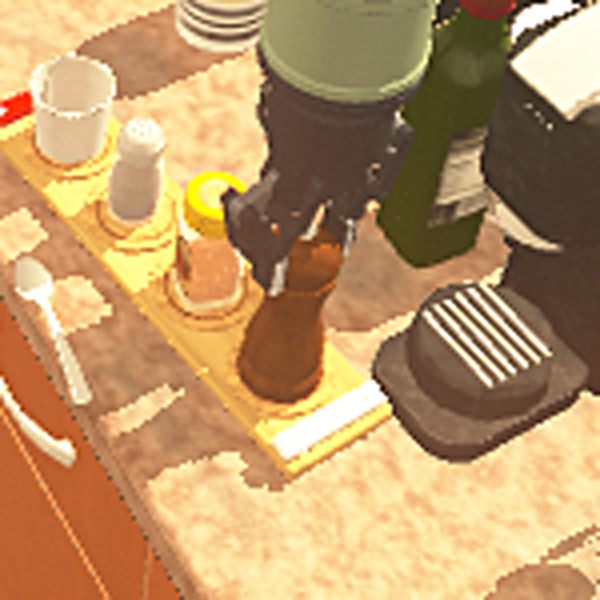

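Request:
move_arm(
  gripper=[0,0,0,0,0,0],
  linear=[
    [0,0,0.1],
    [0,0,0.1],
    [0,0,0.05],
    [0,0,0.05],
    [0,0,0],
    [0,0,0],
  ],
  twist=[0,0,0,0,0,0],
)

```text
clock: 32.65
position: [0.4787, -0.2074, 0.1224]
tool_rot: [3.141, 0.0, 1.699]
force: [-0.7, 0.3, -0.4]
grip_width: 0.0471
finger_force: 42.0
```

Request:
move_arm(
  gripper=[0,0,0,0],
  linear=[
    [0,0,0.05],
    [0,0,0.05],
    [0,0,0],
    [0,0,0],
  ],
  twist=[0,0,0,0],
)

```text
clock: 33.05
position: [0.4791, -0.2076, 0.1221]
tool_rot: [3.14, 0.0, 1.698]
force: [-2.5, 2.2, 17.0]
grip_width: 0.0468
finger_force: 43.2
```

Request:
move_arm(
  gripper=[1,1,1,1,1,1,1],
  linear=[
    [0,0,0],
    [0,0,0],
    [0,0,0],
    [0,0,0],
    [0,0,0],
    [0,0,0],
    [0,0,0],
  ],
  twist=[0,0,0,0,0,0,0],
)

```text
clock: 33.75
position: [0.4786, -0.2074, 0.1213]
tool_rot: [-3.142, 0.0, 1.699]
force: [-0.3, -0.8, 0.5]
grip_width: 0.0856
finger_force: 0.0
```

Request:
move_arm(
  gripper=[1,1,1,1,1,1,1,1],
  linear=[
    [0,0,-0.7],
    [0,0,-1.5],
    [0,0,-2],
    [0,0,-2],
    [0,0,-2],
    [0,0,-2],
    [0,0,-2],
    [0,0,-2],
  ],
  twist=[0,0,0,0,0,0,0,0],
)

```text
clock: 34.55
position: [0.4784, -0.2075, 0.2647]
tool_rot: [3.141, 0.0, 1.698]
force: [-0.1, 0.3, 0.2]
grip_width: 0.0853
finger_force: 0.0
```

Request:
move_arm(
  gripper=[1,1,1,1,1,1,1,1],
  linear=[
    [-2,-1,0],
    [-3,-1,0],
    [-3,-1,0],
    [-3,-1,0],
    [-3,-1,0],
    [-3,-1,0],
    [-2,-0.5,0],
    [0,0,0],
  ],
  twist=[0,0,0,0,0,0,0,0],
)

```text
clock: 35.35
position: [0.4369, -0.4068, 0.2637]
tool_rot: [-3.141, 0.001, 1.695]
force: [0.2, 0.4, 0.7]
grip_width: 0.0855
finger_force: 0.0
```

```bash
python3 -c "
from h import *
go(.4788,-.2074,.1222)
f=grab('top');g=grab('side');I=g['img'].astype(int);J=f['img'].astype(int)
def blob(I,m,lo,hi):
    n,l,s,c=cv2.connectedComponentsWithStats(m.astype(np.uint8))
    for k in range(1,n):
        if s[k,4]>15 and lo[0]<c[k,0]<hi[0] and lo[1]<c[k,1]<hi[1]: print(s[k].tolist(),c[k].round(1))
print('expected knob',w2px(g,[.4787,-.2074,.168]),'foot',w2px(g,[.4787,-.2074,.018]), 'lid',w2px(f,[.4678,-.1231,.118]),'knob top',w2px(f,[.4787,-.2074,.168]))
dark=lambda I:(I[:,:,0]<170)&(I[:,:,0]>I[:,:,2]+35)&(I[:,:,0]>1.7*I[:,:,1])
print('mill side');blob(I,dark(I),(340,220),(420,320))
print('mill top');blob(J,dark(J),(360,150),(440,230))
print('lid top');blob(J,(J[:,:,0]>200)&(J[:,:,1]>140)&(J[:,:,2]<90),(360,150),(440,230))
"
```

```text
t 35.35 pos [ 0.4369 -0.4068  0.2637] rot [-3.141e+00  1.000e-03  1.695e+00] w 0.0855 F [0.2 0.4 0.7]
shift cm [19.29  6.64 14.12]
expected knob [386.43514554 246.1287024 ] foot [379.56683039 281.8117915 ] lid [393.29713405 193.56854277] knob top [418.41830646 188.26639712]
mill side
[369, 246, 27, 45, 627] [381.2 270.1]
mill top
lid top
```

```bash
python3 -c "
from h import *
print(monitor.observe()['qd'].round(3)); print(bot.job_done())"
```

```text
[-0.023 -0.005 -0.01   0.012 -0.003 -0.002 -0.002]
the job is handed in; nothing more can be done
None
```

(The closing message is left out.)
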